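# Pin a board carrier into line on its heat sink

### The job

The circuit-board carrier on the finned heat sink has slid out of line, so its hole no longer sits over the hole beneath. Take the tapered drift (the one with the round handle) from the pin stand and push it down through both holes, so that the drift itself draws the carrier into line, until its flange is fully home on the carrier; then let go and leave it standing there. Leave the straight pin with the crossbar in its place in the stand.

Things in the scene. Friction and masses are not known exactly. Their poses are not given: they have to be found in the camera images.
- drift: Tapered steel drift, about 260 g (sizes in mm), point down in either hole of the pin stand. Origin: on its axis, underside of its flange (dia 38, 6 thick); z up. Round handle dia 20, from 6 to 58 above the origin. Shank dia 24 down to 16 below the origin, then tapering to a blunt point dia 6, 60 below it. Hangs loosely by its flange; lift over 60 straight up to clear the stand.
- straight_pin: The wrong pin, in the stand's other hole, 100 from the drift. Origin: underside of the same flange, z up. Blunt straight shank dia 24, 60 long; T handle, its crossbar 60 long and 13 thick, top 44 above the origin (raise the drift 110 to carry it over). The stand is a fixed grey plate 75 x 200, top 85 above the table, with two holes dia 27, 100 apart along its long side. (mm)
- fixture_hole (a point): Axis of the hole (dia 28) in the fixed dark grey finned heat sink, at the height of the carrier's top, 83 above the table; z up, y along the carrier's slide. Sink 150 x 200 (long along y), top 75 above the table, hole through its 20 thick top into free space, 55 from its middle towards -y. Rails at the carrier's sides rise 4 above the carrier. (mm)
- carrier_hole (a point): Centre of the hole (dia 28) in the sliding carrier, on its top; axes as fixture_hole. Aluminium plate 130 x 170 x 8 on the sink, green circuit board on its +y part (parts to 10 high). Slides only along y, -3 to +16 from in line, friction 4 N; starts 8 to 12 off to +y, leaving an opening 16 to 20 wide through both holes, centred midway between them. (mm)
Mind the look-alikes: they are no part of the job. Leave any blue or brown look-alike of the drift alone.

How it is judged:
By the outcome, as a careful person would: the job done as asked, in the order asked, and still so for the second after the job is handed in, with the robot touching nothing.
It also fails if it takes over 43 s, if anything falls off the work surface, if the arm or the gripper's body presses on something with over 40 N, if the wrist force passes 120 N, or if a joint passes its speed limit or range.

### The arm

A 6-joint arm with a two-finger parallel gripper is mounted at the origin on the work surface. World frame = base frame: x ahead of the robot, y to its left, z up, the work surface at z = 0. Lengths are in m, angles in rad, forces in N, time in s.
With the tool pointing down it reaches from about 0.35 to 0.975 m from the base axis. Payload 4.9 kg.
Tool frame: the origin (TCP) lies midway between the tips of the shut fingers; the grasp point (between the pads) lies 19 mm behind it; z points along the fingers, y is the line along which they close (so a half turn about z gives the same grasp; the last joint's range is limited). The gripper opens to 85 mm and grips with 20 to 120 N. Pads are 22 mm wide; open, the fingers measure 114 mm over their backs; the gripper's body (76 mm by 85 mm) begins 54 mm behind the grasp point. The pads swing forward as they close: fully open they stand 13 mm farther back than shut.
Start: joints at [1.118, 0.053, 1.613, -0, 1.476, -0.119], TCP at [0.205, 0.59, 0.231] pointing down, gripper open.
Joint ranges: [-3.01, 3.01], [-1.01, 2.22], [0.06, 2.58], [-1.02, 4.17], [0.09, 2.62], [-3.14, 3.14]. Speed limits (rad/s): [2.57, 2.57, 3.14, 3.14, 3.14, 3.14].

### API

Orientations are given as a rotation vector (axis times angle).
In Python, from station import telemetry, optics, ctrl gives the robot as it stands.
- The arm moves only by the shell command python3 -m pendant 'ROWS' [FORCE]. ROWS is JSON, one flat list of numbers, 7 for each row, row after row: the turn, a rotation vector about the tool's x, y, z as a fraction of full scale, then the shift along the tool's x, y, z as a fraction of full scale, then the opening, from 0 (shut) to 1 (fully open). In form: [ax, ay, az, tx, ty, tz, fingers, ax, ay, az, tx, ty, tz, fingers, ...]. A call has 1 to 12 rows; each row is the pose to reach, as a shift and turn from the pose commanded when the call began, along the tool's axes at that moment; what a row does not reach only later rows make up. Full scale, the value 1, is 300 mm for a shift and 30 degrees for a turn. A row lasts 1/8 s, in which the tool goes at most 62.5 mm and 10.7 degrees, less where a joint would pass 70% of its speed; a pose out of reach is approached as far as the arm can. A call with a number of a shift or a turn outside -1 to 1 is refused whole. A call with a gripper value outside its range is refused whole. The fingers move at their own pace and stop on an object; FORCE is the grip in N (left out, the last holds). Time passes only in rows, so rows that repeat a pose let the fingers close. It gives the time, the measured TCP pose, the force, the opening and the grip force at its end, in the units of the state.
- telemetry.get_obs(): the state, without advancing time (a new reading comes with each control period).
- optics.get_image(name): name is "scene" or "side" or "wrist"; returns a dict with "image" (384x512x3 uint8, red, green, blue), "depth" (384x512 float32, m along the optical axis (not along the pixel's ray), 0 where there is no reading), "fx", "fy", "cx", "cy" (pixels), "dist_coeffs" ([k1, k2, p1, p2, k3] as OpenCV has them; the pictures are not rectified), "rvec" (rotation vector, rad) and "tvec" (3), from world to camera coordinates, as OpenCV has them. Camera axes: x right, y down, z forward; pixel columns grow to the right and rows downward; lengths in m; the calibration is good to about 2 mm. A picture is of the moment at which its call begins.
- ctrl.finish_job(): hands the job in; it is judged then, once.
The state is a dict: "t": time; "q": joint angles; "dq": joint speeds; "effort": joint torques, N m; "tool_pos": TCP position; "tool_rot": TCP orientation; "contact_force": force on the tool from outside, world axes, zero at the start; "wrist_torque": the same for the moment, N m; "opening": finger opening in m; "grip_force": force on a finger pad.
Only numpy, scipy, OpenCV 4.12 (cv2) and the standard library are available. Lean on these libraries where they do the work, as an engineer would, in place of code of your own. Each camera call takes 0.05 s, during which the arm holds its last target. There are 200 camera calls.

## Working session

There is one attempt and no reset: what is moved stays moved. The work goes in short steps, Python scripts to look and compute and a shell command to move; the robot and the scene stay as the last step left them, time stands still between calls to the robot, and variables do not carry over. Pictures are saved under pics/ and viewed, at most 10 in all, crops included, and the job is handed in when it is done.

```bash
mkdir -p pics; ls; cat > h.py <<'E'
import numpy as np, cv2
from station import telemetry, optics, ctrl
def cam(n):
    d=optics.get_image(n); d['K']=np.array([[d['fx'],0,d['cx']],[0,d['fy'],d['cy']],[0,0,1.]])
    d['R']=cv2.Rodrigues(np.array(d['rvec'],float))[0]; d['t']=np.array(d['tvec'],float).ravel(); return d
def save(d,name,crop=None,s=1):
    im=d['image'][:,:,::-1]
    if crop: a,b,c,e=crop; im=im[b:e,a:c]
    cv2.imwrite('pics/'+name,cv2.resize(im,None,fx=s,fy=s,interpolation=cv2.INTER_CUBIC))
def ray(d,u,v):
    p=cv2.undistortPoints(np.array([[[u,v]]],float),d['K'],np.array(d['dist_coeffs'],float))[0,0]
    return -d['R'].T@d['t'], d['R'].T@np.array([p[0],p[1],1.])
def plane(d,u,v,z):
    o,r=ray(d,u,v); return o+r*(z-o[2])/r[2]
def dpt(d,u,v):
    o,r=ray(d,u,v); return o+r*float(d['depth'][int(round(v)),int(round(u))])
def pc(d):
    h,w=d['depth'].shape; uv=np.stack(np.meshgrid(np.arange(w),np.arange(h)),-1).reshape(-1,1,2).astype(float)
    p=cv2.undistortPoints(uv,d['K'],np.array(d['dist_coeffs'],float))[:,0]
    P=np.c_[p,np.ones(len(p))]*d['depth'].reshape(-1,1)
    return ((P-d['t'])@d['R']).reshape(h,w,3)
def proj(d,P):
    return cv2.projectPoints(np.array(P,float).reshape(-1,1,3),d['rvec'],d['tvec'],d['K'],np.array(d['dist_coeffs'],float))[0][:,0]
E
python3 - <<'E'
from h import *
a=cam('scene');b=cam('side')
im=np.vstack([a['image'],b['image']])
save(a,'scene.png',s=1.5);save(b,'side.png',s=1.5)
for d in(a,b): print(-d['R'].T@d['t'],d['fx'])
print(telemetry.get_obs())
E
```

```text
pics
[1.17810048 0.34229258 0.662683  ] 425.86801789199933
[ 0.27328694 -0.74193053  0.99722601] 459.4260186838743
{'t': 0.1, 'q': array([ 1.11797179e+00,  5.32962352e-02,  1.61416713e+00,  7.81341041e-06,
        1.47597999e+00, -1.19029391e-01]), 'dq': array([ 0.00023893, -0.00124793, -0.0033933 ,  0.00047742,  0.00157505,
       -0.00117068]), 'effort': array([ 1.38012783e-04, -3.94907105e+01, -3.71361351e+01, -7.80937648e-05,
        3.99779718e-03, -1.08001527e-05]), 'tool_pos': array([0.20453661, 0.58998935, 0.23017637]), 'tool_rot': array([-5.21806415e-01, -3.09741640e+00,  2.78512954e-03]), 'contact_force': array([-0.11704717, -0.4517599 ,  0.25416513]), 'wrist_torque': array([ 0.01646966, -0.05222535,  0.00903292]), 'grip_force': 0.0, 'opening': 0.08532666918963631}
```

View pics/scene.png

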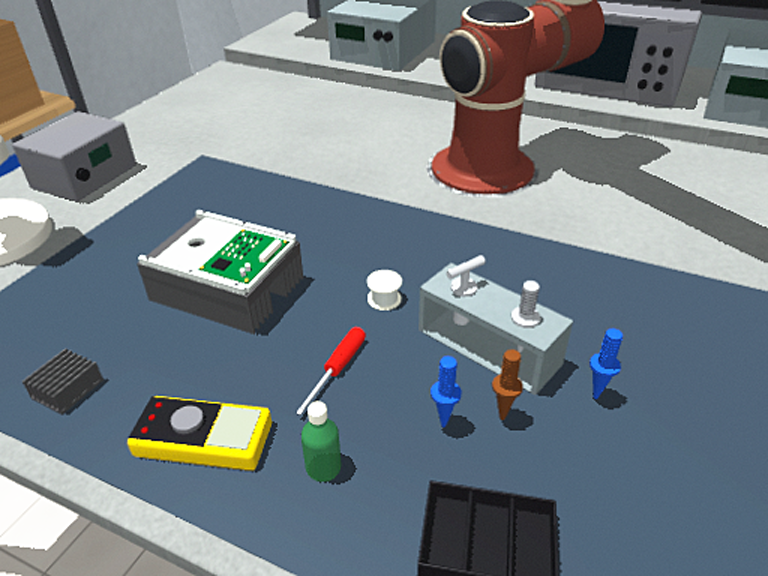

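View pics/side.png

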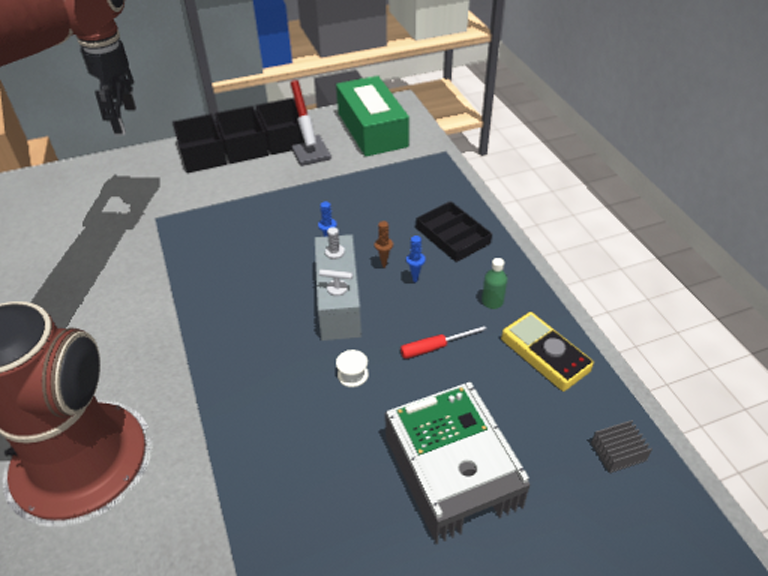

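Candidates (scene.png pixels): bare steel round handle in the stand (530,300) is the drift. The T-bar pin (465,275), blue (447,385) and (607,360), and brown (510,380) are all to be left alone. In side.png the drift is at (333,238), the T pin at (337,280), and the carrier hole at (468,467), with its +y towards the green board.

```bash
python3 - <<'E'
from h import *
for n,(hx,hy) in (('scene',(353,200)),('side',(222,159))):
    d=cam(n); P=pc(d); D=dpt(d,hx,hy); print(n,'drift handle',D)
    near=np.hypot(P[...,0]-D[0],P[...,1]-D[1])<.03
    for lo,hi in((.088,.096),(.1,.137),(.138,.15)):
        m=near&(P[...,2]>lo)&(P[...,2]<hi); q=P[m]
        if len(q): print(lo,len(q),q.mean(0),(q.min(0)+q.max(0))/2,np.ptp(q,axis=0))
    near=np.hypot(P[...,0]-D[0],P[...,1]-D[1])<.25
    m=near&(abs(P[...,2]-.085)<.003); m=cv2.morphologyEx(m.astype(np.uint8),cv2.MORPH_OPEN,np.ones((3,3)))
    l=cv2.connectedComponentsWithStats(m); k=1+np.argmax(l[2][1:,4]); q=P[l[1]==k]
    print('stand',cv2.minAreaRect(q[:,:2].astype(np.float32)*1000), np.median(q[:,2]))
    hu,hv=(130,161) if n=='scene' else (312,311)
    H=plane(d,hu,hv,.083); print('hole',H)
    m=(np.hypot(P[...,0]-H[0],P[...,1]-H[1])<.2)&(P[...,2]>.07)&(P[...,2]<.1)
    q=P[m]; print('sink top',cv2.minAreaRect(q[:,:2].astype(np.float32)*1000))
    for lo,hi in((.071,.079),(.08,.0855),(.0855,.09)):
        mm=m&(P[...,2]>lo)&(P[...,2]<hi); print(lo,mm.sum(),cv2.minAreaRect(P[mm][:,:2].astype(np.float32)*1000))
    g=cv2.cvtColor(d['image'],cv2.COLOR_RGB2GRAY)
    w=g[hv-14:hv+15,hu-16:hu+17]; 
    b=(w<150).astype(np.uint8); l=cv2.connectedComponentsWithStats(b); k=l[1][14,16]
    c=max(cv2.findContours((l[1]==k).astype(np.uint8),0,cv2.CHAIN_APPROX_NONE)[0],key=len)[:,0]
    W=np.array([plane(d,u+hu-16,v+hv-14,.083)[:2] for u,v in c])*1000
    print('rim',cv2.fitEllipse(W.astype(np.float32)),cv2.minEnclosingCircle(W.astype(np.float32)))
    save(d,n+'_h.png',(hu-40,hv-30,hu+40,hv+30),8)
    np.savez(n+'.npz',P=P,im=d['image'])
E
```

```text
scene drift handle [0.53023417 0.23423604 0.12552786]
0.088 133 [0.52774915 0.23143702 0.09085606] [0.52305081 0.23023604 0.09192013] [0.03499116 0.03612744 0.00766659]
0.1 153 [0.52882595 0.23132686 0.11891506] [0.52577556 0.23064435 0.11844202] [0.01541221 0.01967412 0.03683162]
0.138 65 [0.5235485  0.23111602 0.14159457] [0.52204951 0.23086372 0.14104975] [0.01811318 0.01773535 0.00591821]
stand ((509.4515686035156, 182.31298828125), (202.10704040527344, 78.99567413330078), 75.2366943359375) 0.08447687697935014
hole [ 0.56134063 -0.29062542  0.083     ]
sink top ((560.9013061523438, -246.37103271484375), (151.81521606445312, 203.50546264648438), 1.4175922870635986)
0.071 652 ((561.3977661132812, -246.35252380371094), (150.80886840820312, 203.51223754882812), 1.427952766418457)
0.08 2293 ((560.6300659179688, -244.17568969726562), (151.3307342529297, 192.81234741210938), 1.277074933052063)
0.0855 481 ((560.748046875, -245.0924072265625), (151.2082977294922, 188.95362854003906), 1.2480583190917969)
rim ((564.852783203125, -287.7867126464844), (11.711018562316895, 22.833934783935547),
[... 548 characters left out ...]
869644165039), 72.88329315185547) 0.08441621606687433
hole [ 0.56131251 -0.28970926  0.083     ]
sink top ((557.8439331054688, -246.8301544189453), (150.88607788085938, 202.60757446289062), 1.626883625984192)
0.071 1009 ((557.4249267578125, -246.84205627441406), (150.04776000976562, 202.60757446289062), 1.626883625984192)
0.08 3147 ((558.49609375, -245.4661407470703), (149.96786499023438, 195.80673217773438), 1.3623764514923096)
0.0855 691 ((557.54296875, -246.6777801513672), (147.93264770507812, 190.29696655273438), 1.422285795211792)
rim ((559.1577758789062, -291.8883972167969), (22.315149307250977, 25.58139419555664), 79.6001205444336) ((559.2825927734375, -291.515625), 13.06187915802002)
```

```bash
cat >> h.py <<'E'
def go(x,y,z,az=None):
    "print shift/turn fractions from present tool pose to target TCP; az = wanted azimuth (deg) of tool y"
    o=telemetry.get_obs(); R=cv2.Rodrigues(np.array(o['tool_rot'],float))[0]; p=np.array(o['tool_pos'])
    print('pos',p.round(4),'R',R.round(3).tolist(),'F',np.round(o['contact_force'],1),'op',round(o['opening'],4),'t',o['t'])
    print('shift',(R.T@(np.array([x,y,z])-p)/.3).round(4))
    if az is not None:
        a=np.deg2rad(az); Y=np.array([np.cos(a),np.sin(a),0]); 
        for s in(1,-1):
            Rt=np.c_[np.cross(s*Y,[0,0,-1]),s*Y,[0,0,-1]]
            print('turn',(np.rad2deg(cv2.Rodrigues(R.T@Rt)[0].ravel())/30).round(3))
E
python3 - <<'E'
from h import *
z=np.load('scene.npz')['im']; d={'image':z}; save(d,'crop.png',(270,160,430,290),4.5)
go(.521,.2305,.2,-14.8)
E
```

```text
pos [0.2046 0.5901 0.2305] R [[-0.945, 0.328, -0.001], [0.328, 0.945, -0.001], [0.0, -0.001, -1.0]] F [ 0.4  0.5 -0.3] op 0.0853 t 0.2
shift [-1.3893 -0.7869  0.1025]
turn [-2.000e-03  2.000e-03  2.856e+00]
turn [-2.000e-03 -2.000e-03 -3.144e+00]
```

View pics/crop.png

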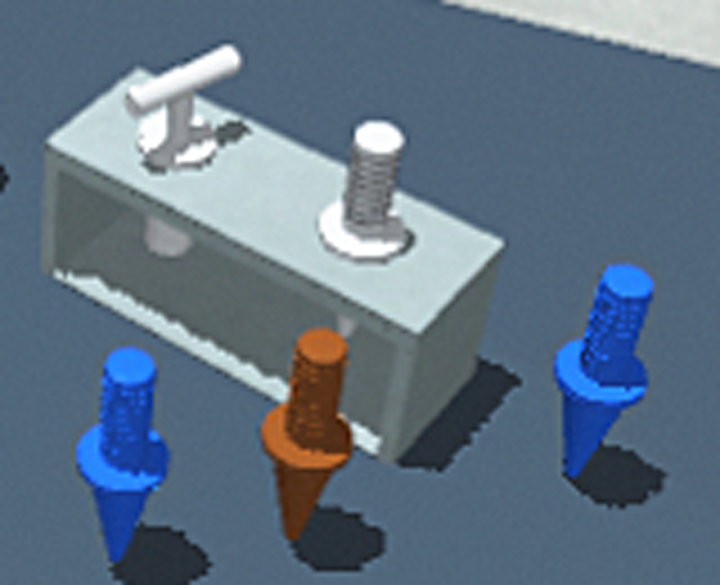

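The crop confirms it: the steel round handle at crop (372,180) has its tapered tip visible under the stand at (345,325). The T pin is in the other hole, and the blue and brown look-alikes stand free.

```bash
python3 -m pendant '[0,0,0.4,-0.2,-0.1,0,1, 0,0,0.7,-0.4,-0.2,0,1, 0,0,1,-0.6,-0.3,0,1, 0,0,1,-0.8,-0.45,0,1, 0,0,1,-0.95,-0.55,0,1, 0,0,1,-0.95,-0.55,0,1, 0,0,1,-0.95,-0.55,0,1]'
python3 -m pendant '[0,0,0.4,0,0,0,1, 0,0,0.7,0,0,0,1, 0,0,1,0,0,0,1, 0,0,1,0,0,0,1]'
python3 -c "
from h import *
go(.521,.2305,.2,-14.8)"
```

```text
t: 1.08
tool_pos: [0.4203, 0.3407, 0.2311]
tool_rot: [-1.309, -2.855, -0.0]
contact_force: [-0.6, 0.3, 0.3]
opening: 0.0851
grip_force: 0.0
t: 1.58
tool_pos: [0.4189, 0.3427, 0.2312]
tool_rot: [-1.995, -2.426, 0.0]
contact_force: [-0.1, -0.9, 0.6]
opening: 0.0854
grip_force: 0.0
pos [0.4189 0.3427 0.2312] R [[-0.193, 0.981, -0.001], [0.981, 0.193, 0.0], [0.0, -0.0, -1.0]] F [-0.1 -0.9  0.6] op 0.0854 t 1.575
shift [-0.4326  0.2619  0.1036]
turn [-0.001 -0.001  0.864]
turn [ 1.000e-03 -1.000e-03 -5.136e+00]
```

```bash
python3 -m pendant '[0,0,0.3,-0.15,0.1,0,1, 0,0,0.6,-0.3,0.2,0,1, 0,0,0.864,-0.433,0.262,0,1, 0,0,0.864,-0.433,0.262,0.06,1, 0,0,0.864,-0.433,0.262,0.06,1]'
python3 -c "
from h import *
go(.521,.2305,.103,-14.8)
d=cam('wrist');save(d,'w1.png',s=1.2); print(proj(d,[[.521,.2305,.143],[.5222,.2307,.091]])*1.2)
P=pc(d); m=(abs(P[...,2]-.143)<.004)&(np.hypot(P[...,0]-.521,P[...,1]-.2305)<.04); q=P[m]; print(len(q),q.mean(0),(q.min(0)+q.max(0))/2,np.ptp(q,axis=0))
m=(abs(P[...,2]-.091)<.003)&(np.hypot(P[...,0]-.521,P[...,1]-.2305)<.03); q=P[m]; print(len(q),(q.min(0)+q.max(0))/2,np.ptp(q,axis=0))
"
```

```text
t: 2.2
tool_pos: [0.5199, 0.2291, 0.2107]
tool_rot: [-2.488, -1.914, 0.006]
contact_force: [0.5, 0.2, 0.4]
opening: 0.0856
grip_force: 0.0
pos [0.5199 0.2291 0.2107] R [[0.257, 0.967, -0.005], [0.967, -0.257, -0.001], [-0.002, -0.004, -1.0]] F [0.5 0.2 0.4] op 0.0856 t 2.2
shift [0.0063 0.0038 0.3591]
turn [-0.008  0.004 -0.002]
turn [0.006 0.013 5.998]
[[310.4241671  242.46699138]
 [312.16310329 217.55361233]]
508 [0.52095675 0.2312317  0.14107853] [0.52075454 0.23069072 0.14089819] [0.01914973 0.01939738 0.0037943 ]
676 [0.52071701 0.23155183 0.0908195 ] [0.03747436 0.0355895  0.00562473]
```

View pics/w1.png

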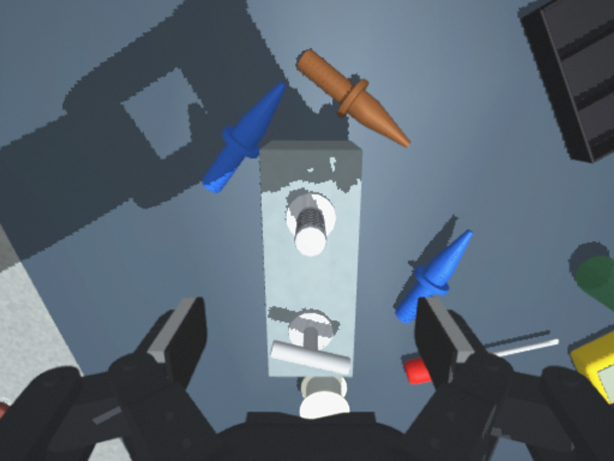

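The wrist view shows the drift handle top at (310,240) and the T pin at (312,350). A blue look-alike is close at about (435,280), so I'm checking finger clearance.

```bash
python3 - <<'E'
from h import *
c=np.array([.521,.231]); a=np.deg2rad(-14.8); Y=np.array([np.cos(a),np.sin(a)]); X=np.array([-Y[1],Y[0]])
for n in('scene','side'):
    z=np.load(n+'.npz'); P=z['P']; im=z['im'].astype(int)
    hsv=cv2.cvtColor(z['im'],cv2.COLOR_RGB2HSV)
    for nm,lo,hi in(('blue',(105,180,120),(125,255,255)),('brown',(5,140,60),(18,255,220))):
        m=cv2.inRange(hsv,lo,hi)>0; m&=np.hypot(P[...,0]-c[0],P[...,1]-c[1])<.2
        l=cv2.connectedComponentsWithStats(m.astype(np.uint8))
        for k in range(1,l[0]):
            if l[2][k,4]<25: continue
            q=P[l[1]==k]; r=(q[:,:2]-c); u=r@Y*1000; v=r@X*1000
            print(n,nm,'along',u.min().round(),u.max().round(),'perp',v.min().round(),v.max().round(),'z',q[:,2].min().round(3),q[:,2].max().round(3))
E
```

```text
scene blue along -148.0 9.0 perp 65.0 130.0 z -0.001 0.12
scene blue along 50.0 177.0 perp -88.0 4.0 z -0.001 0.12
scene brown along 85.0 119.0 perp 18.0 55.0 z 0.002 0.12
side blue along -28.0 4.0 perp 88.0 125.0 z 0.05 0.121
side blue along 140.0 172.0 perp -34.0 -7.0 z 0.048 0.121
side brown along 82.0 112.0 perp 15.0 42.0 z 0.005 0.12
```

```bash
python3 -m pendant '[0,0,0,0.007,0.002,0.1,1, 0,0,0,0.007,0.002,0.2,1, 0,0,0,0.007,0.002,0.3,1, 0,0,0,0.007,0.002,0.359,1, 0,0,0,0.007,0.002,0.359,1, 0,0,0,0.007,0.002,0.359,0, 0,0,0,0.007,0.002,0.359,0, 0,0,0,0.007,0.002,0.359,0, 0,0,0,0.007,0.002,0.359,0, 0,0,0,0.007,0.002,0.359,0, 0,0,0,0.007,0.002,0.359,0]' 80
```

```text
t: 3.62
tool_pos: [0.5222, 0.2307, 0.1064]
tool_rot: [-2.492, -1.911, 0.001]
contact_force: [-4.8, 0.7, 5.5]
opening: 0.0186
grip_force: 77.8
```

```bash
python3 -m pendant '[0,0,0,0,0,-0.08,0, 0,0,0,0,0,-0.16,0, 0,0,0,0,0,-0.26,0, 0,0,0,0,0,-0.36,0, 0,0,0,0,0,-0.44,0, 0,0,0,0,0,-0.44,0, 0,0,0,0,0,-0.44,0]'
python3 - <<'E'
from h import *
go(.5608,-.2965,.24,-14.8)
o=telemetry.get_obs(); p=np.array(o['tool_pos'])
for n in('scene','side'):
    d=cam(n); P=pc(d); m=(np.hypot(P[...,0]-p[0],P[...,1]-p[1])<.03)
    u,v=proj(d,p).ravel()
    save(d,n+'_g.png',(int(max(u-50,0)),int(max(v-40,0)),int(u+50),int(v+60)),5)
    for lo,hi in((-.09,-.06),(-.06,-.045),(-.045,-.03),(-.032,-.022),(-.022,-.01)):
        q=P[m&(P[...,2]-p[2]>lo)&(P[...,2]-p[2]<hi)]
        if len(q): print(n,lo,len(q),((q.min(0)+q.max(0))/2-p).round(4),np.ptp(q,axis=0).round(4))
E
```

```text
t: 4.5
tool_pos: [0.5221, 0.23, 0.2356]
tool_rot: [-2.493, -1.911, 0.004]
contact_force: [-0.7, -0.8, -3.4]
opening: 0.0178
grip_force: 78.2
pos [0.5221 0.23   0.2356] R [[0.26, 0.966, -0.002], [0.966, -0.26, -0.001], [-0.001, -0.002, -1.0]] F [-0.7 -0.8 -3.4] op 0.0178 t 4.5
shift [-1.6614  0.5804 -0.0133]
turn [-0.004  0.003 -0.008]
turn [4.000e-03 6.000e-03 5.992e+00]
scene -0.09 41 [ 0.0053 -0.0013 -0.0712] [0.0081 0.0138 0.0222]
scene -0.06 48 [ 0.0055 -0.0006 -0.0525] [0.0123 0.0166 0.0146]
scene -0.045 75 [ 0.0062  0.0002 -0.0374] [0.0146 0.0207 0.0143]
scene -0.032 27 [ 0.01   -0.0016 -0.0268] [0.0103 0.0243 0.0092]
scene -0.022 192 [ 0.0036  0.0002 -0.0161] [0.0344 0.0381 0.0119]
side -0.09 19 [-0.0044 -0.0035 -0.0716] [0.0085 0.0074 0.0222]
side -0.06 19 [-0.0049 -0.0061 -0.0523] [0.0151 0.0128 0.0146]
side -0.045 36 [-0.0035 -0.0042 -0.0373] [0.021  0.0188 0.0141]
side -0.032 12 [-0.0071 -0.0049 -0.027 ] [0.0243 0.0254 0.0099]
side -0.022 80 [-0.0021 -0.0029 -0.0162] [0.0363 0.0317 0.0115]
```

View pics/scene_g.png

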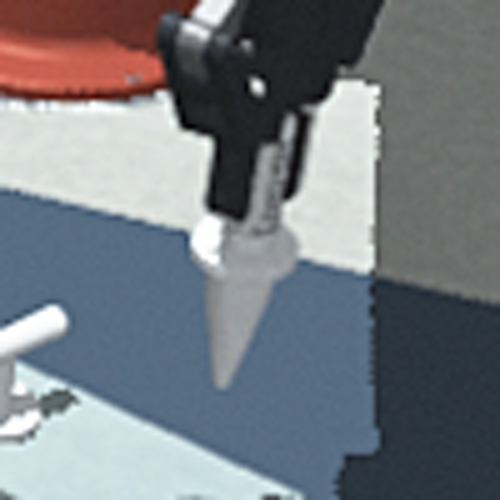

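```bash
python3 -m pendant '[0,0,0,-0.12,0.04,0,0, 0,0,0,-0.27,0.09,0,0, 0,0,0,-0.43,0.15,0,0, 0,0,0,-0.59,0.2,0,0, 0,0,0,-0.75,0.26,0,0, 0,0,0,-0.9,0.31,0,0, 0,0,0,-0.9,0.31,0,0]'
python3 -m pendant '[0,0,0,-0.12,0.04,0,0, 0,0,0,-0.27,0.09,0,0, 0,0,0,-0.43,0.15,0,0, 0,0,0,-0.59,0.2,0,0, 0,0,0,-0.7,0.25,0,0, 0,0,0,-0.76,0.27,0,0, 0,0,0,-0.76,0.27,0,0, 0,0,0,-0.76,0.27,0,0]'
python3 - <<'E'
from h import *
go(.5608,-.2965,.19,-14.8)
d=cam('wrist');save(d,'w2.png',s=1.2); print(proj(d,[[.5608,-.2965,.083],[.5608,-.2915,.083]])*1.2)
P=pc(d); m=(P[...,2]>.07)&(P[...,2]<.1)&(P[...,0]<.7)&(P[...,1]<-.1); q=P[m]; print('sink',cv2.minAreaRect(q[:,:2].astype(np.float32)*1000))
E
```

```text
t: 5.48
tool_pos: [0.5419, -0.0573, 0.236]
tool_rot: [-2.497, -1.905, 0.003]
contact_force: [0.4, 1.2, -2.9]
opening: 0.0182
grip_force: 78.3
t: 6.48
tool_pos: [0.5616, -0.2942, 0.2372]
tool_rot: [-2.491, -1.912, -0.0]
contact_force: [-0.5, -0.4, -4.6]
opening: 0.0181
grip_force: 78.5
pos [ 0.5616 -0.2942  0.2372] R [[0.258, 0.966, -0.001], [0.966, -0.258, 0.001], [0.001, -0.001, -1.0]] F [-0.5 -0.4 -4.6] op 0.0181 t 6.475
shift [-0.0082 -0.0005  0.1572]
turn [-0.002 -0.002 -0.006]
turn [-3.000e-03  3.000e-03  5.994e+00]
[[309.13067623 211.6894885 ]
 [307.58273826 206.11198753]]
sink ((559.2942504882812, -246.91500854492188), (149.36676025390625, 200.81045532226562), 1.3275128602981567)
```

View pics/w2.png

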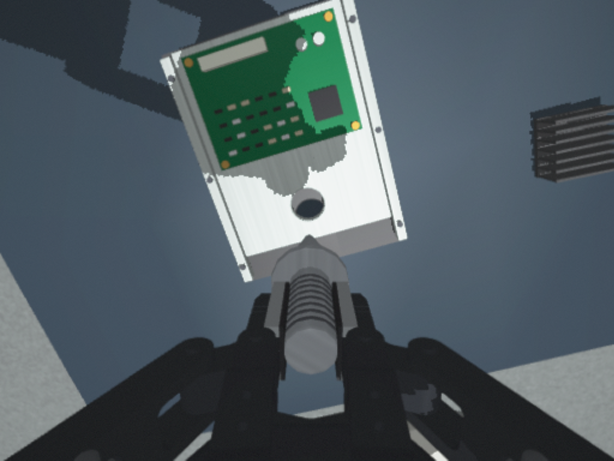

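The wrist view shows the carrier hole at (307,204), where the calibration puts it (about y −0.290). The fixture hole is at (0.5607, −0.302), so the gap centre is about y −0.296. Entering there.

```bash
python3 -m pendant '[0,0,0,-0.007,-0.001,0.07,0, 0,0,0,-0.007,-0.001,0.14,0, 0,0,0,-0.007,-0.001,0.19,0, 0,0,0,-0.007,-0.001,0.22,0, 0,0,0,-0.007,-0.001,0.24,0, 0,0,0,-0.007,-0.001,0.26,0, 0,0,0,-0.007,-0.001,0.277,0, 0,0,0,-0.007,-0.001,0.277,0, 0,0,0,-0.007,-0.001,0.277,0]'
python3 - <<'E'
from h import *
go(.5607,-.300,.14,-14.8)
d=cam('side'); u,v=proj(d,[.5607,-.296,.1]).ravel(); save(d,'s2.png',(int(u-50),int(v-40),int(u+50),int(v+40)),6)
E
```

```text
t: 7.65
tool_pos: [0.5609, -0.2978, 0.1549]
tool_rot: [2.493, 1.911, 0.0]
contact_force: [-0.2, 0.2, -3.6]
opening: 0.0185
grip_force: 78.5
pos [ 0.5609 -0.2978  0.1549] R [[0.26, 0.966, 0.001], [0.966, -0.26, -0.0], [-0.0, 0.001, -1.0]] F [-0.2  0.2 -3.6] op 0.0185 t 7.65
shift [-0.0071  0.0011  0.0497]
turn [ 0.001  0.    -0.008]
turn [ 1.000e-03 -2.000e-03  5.992e+00]
```

View pics/s2.png

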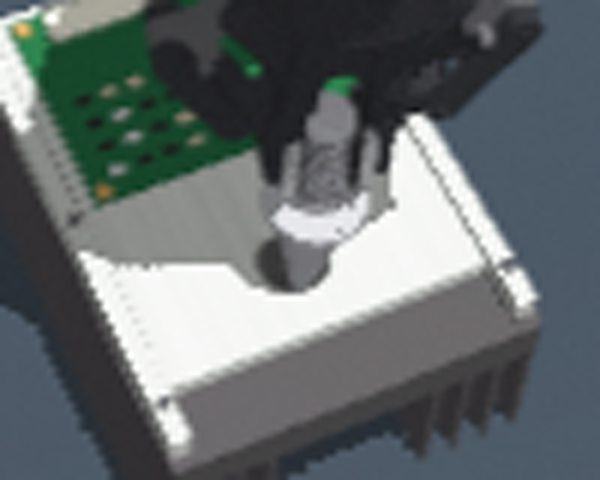

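The tip is inside the hole at (300,280) and free of contact. Next I go down in steps while drifting towards the fixture axis.

```bash
python3 -m pendant '[0,0,0,-0.003,0.001,0.015,0, 0,0,0,-0.006,0.001,0.03,0, 0,0,0,-0.009,0.002,0.045,0, 0,0,0,-0.012,0.003,0.06,0, 0,0,0,-0.012,0.003,0.075,0, 0,0,0,-0.012,0.003,0.09,0, 0,0,0,-0.012,0.003,0.09,0, 0,0,0,-0.012,0.003,0.09,0]'
python3 -c "
from h import *
go(.5607,-.302,.104,-14.8)"
```

```text
t: 8.7
tool_pos: [0.5603, -0.3012, 0.1266]
tool_rot: [-2.492, -1.911, 0.0]
contact_force: [1.7, 2.6, -4.2]
opening: 0.0184
grip_force: 78.6
pos [ 0.5603 -0.3012  0.1266] R [[0.26, 0.966, -0.001], [0.966, -0.26, 0.001], [0.0, -0.001, -1.0]] F [ 1.7  2.6 -4.2] op 0.0184 t 8.7
shift [-0.0023  0.0019  0.0755]
turn [-0.002 -0.001 -0.008]
turn [-1.000e-03  3.000e-03  5.992e+00]
```

```bash
python3 -m pendant '[0,0,0,-0.001,0.001,0.012,0, 0,0,0,-0.002,0.001,0.024,0, 0,0,0,-0.002,0.001,0.036,0, 0,0,0,-0.002,0.001,0.048,0, 0,0,0,-0.002,0.001,0.048,0]'
python3 -c "
from h import *
go(.5607,-.302,.104,-14.8)"
```

```text
t: 9.32
tool_pos: [0.5605, -0.302, 0.1121]
tool_rot: [-2.493, -1.911, 0.001]
contact_force: [0.8, 3.5, -4.3]
opening: 0.0183
grip_force: 78.6
pos [ 0.5605 -0.302   0.1121] R [[0.26, 0.966, -0.001], [0.966, -0.26, 0.0], [0.0, -0.001, -1.0]] F [ 0.8  3.5 -4.3] op 0.0183 t 9.325
shift [0.     0.0007 0.0271]
turn [-0.001 -0.    -0.008]
turn [-0.000e+00  2.000e-03  5.992e+00]
```

```bash
python3 -m pendant '[0,0,0,0,0,0.01,0, 0,0,0,0,0,0.02,0, 0,0,0,0,0,0.026,0, 0,0,0,0,0,0.026,0, 0,0,0,0,0,0.026,0]'
python3 -c "
from h import *
go(.5607,-.302,.104,-14.8)"
```

```text
t: 9.95
tool_pos: [0.5607, -0.302, 0.105]
tool_rot: [-2.493, -1.912, 0.0]
contact_force: [1.3, 3.6, -2.7]
opening: 0.018
grip_force: 78.6
pos [ 0.5607 -0.302   0.105 ] R [[0.26, 0.966, -0.0], [0.966, -0.26, 0.0], [-0.0, -0.0, -1.0]] F [ 1.3  3.6 -2.7] op 0.018 t 9.95
shift [ 0.0001 -0.0001  0.0033]
turn [-0.     0.    -0.008]
turn [0.    0.    5.992]
```

```bash
python3 -m pendant '[0,0,0,0,0,0.004,0, 0,0,0,0,0,0.007,0, 0,0,0,0,0,0.007,0, 0,0,0,0,0,0.007,0]'
```

```text
t: 10.45
tool_pos: [0.5609, -0.3026, 0.1044]
tool_rot: [2.492, 1.911, -0.001]
contact_force: [-3.4, 3.2, 4.8]
opening: 0.0182
grip_force: 78.9
```

```bash
python3 -m pendant '[0,0,0,0,0,0.004,0, 0,0,0,0,0,0.008,0, 0,0,0,0,0,0.008,0]'
python3 - <<'E'
from h import *
d=cam('side'); u,v=proj(d,[.5607,-.3,.1]).ravel(); save(d,'s3.png',(int(u-50),int(v-40),int(u+50),int(v+40)),6)
P=pc(d)
m=(np.hypot(P[...,0]-.5607,P[...,1]+.302)<.022)&(P[...,2]<.1); print(np.percentile(P[m][:,2],[5,25,50,75,95]).round(4))
E
```

```text
t: 10.82
tool_pos: [0.561, -0.3034, 0.1043]
tool_rot: [2.491, 1.91, -0.002]
contact_force: [-7.0, 4.6, 13.8]
opening: 0.0182
grip_force: 80.3
[0.0803 0.0843 0.0874 0.0891 0.0943]
```

View pics/s3.png

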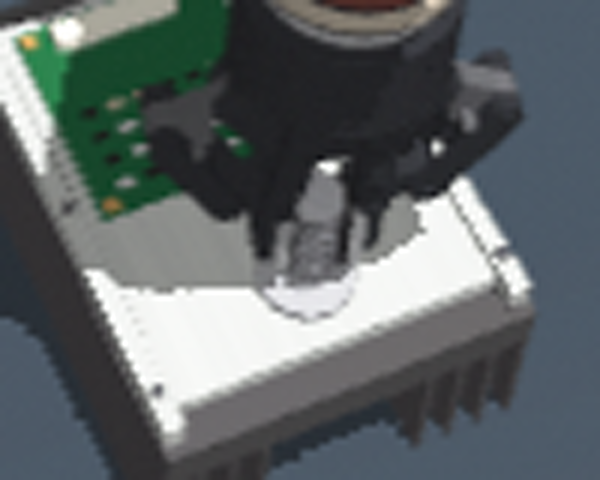

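The flange sits on the carrier at (310,300), with its top measured at 0.089 as expected. I'll relieve the pressure, release and rise.

```bash
python3 -m pendant '[0,0,0,0,0,-0.01,0, 0,0,0,0,0,-0.01,0, 0,0,0,0,0,-0.01,0.3, 0,0,0,0,0,-0.01,0.8, 0,0,0,0,0,-0.01,0.8, 0,0,0,0,0,-0.01,0.8, 0,0,0,0,0,-0.01,0.8, 0,0,0,0,0,-0.01,0.8]'
python3 -m pendant '[0,0,0,0,0,-0.05,0.8, 0,0,0,0,0,-0.12,0.8, 0,0,0,0,0,-0.25,0.8, 0,0,0,0,0,-0.4,0.8, 0,0,0,0,0,-0.5,0.8, 0,0,0,0,0,-0.5,0.8, 0,0,0,0,0,-0.5,0.8]'
python3 - <<'E'
from h import *
d=cam('wrist');save(d,'w3.png',s=1.2); P=pc(d)
for lo,hi in((.08,.086),(.0865,.093),(.1,.135),(.136,.146)):
    q=P[(np.hypot(P[...,0]-.561,P[...,1]+.3025)<.024)&(P[...,2]>lo)&(P[...,2]<hi)]
    if len(q): print(lo,len(q),((q.min(0)+q.max(0))/2).round(4),np.ptp(q,axis=0).round(4),np.median(q[:,2]))
E
```

```text
t: 11.88
tool_pos: [0.5608, -0.3021, 0.1038]
tool_rot: [2.493, 1.912, 0.0]
contact_force: [-0.8, -0.5, 0.9]
opening: 0.0686
grip_force: 0.0
t: 12.75
tool_pos: [0.5605, -0.3019, 0.2536]
tool_rot: [-2.493, -1.911, 0.0]
contact_force: [-0.3, -0.6, -0.1]
opening: 0.0682
grip_force: 0.0
0.08 531 [ 0.561  -0.3016  0.083 ] [0.0476 0.0456 0.006 ] 0.08133180420932479
0.0865 444 [ 0.5612 -0.3029  0.0896] [0.0369 0.0353 0.0061] 0.08735561962257268
0.1 193 [ 0.5614 -0.2995  0.1184] [0.0206 0.012  0.0331] 0.11996900521633157
0.136 372 [ 0.5614 -0.3035  0.1386] [0.0191 0.019  0.0046] 0.13908886281412797
```

View pics/w3.png

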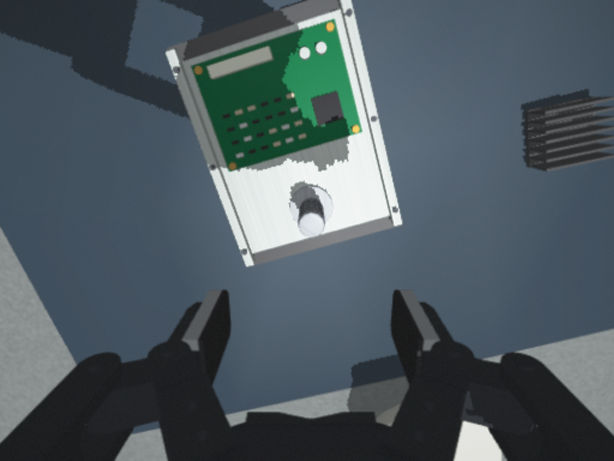

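The drift stands upright and seated at (311,210). Flange top measures about 0.0875–0.089 and handle top about 0.140, both matching a fully home flange (the wrist depth reads about 2 mm low on the carrier too). The carrier has been drawn in, and the gripper is clear.

```bash
python3 -c "
from station import ctrl; print(ctrl.finish_job())"
```

```text
the job is handed in; nothing more can be done
None
```

The tapered drift is through both holes with its flange seated on the carrier, the carrier drawn into line and the drift left standing; the straight pin was not touched, and I handed the job in at about 13 s of the 43 s allowed.

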